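Hold the last cottle board against a plaster-mould box for clamping

TASK

Lift the wide white board up and off its hooks, stand it upright on the grey casting board across the open front of the mould box, centred and flat against both wall ends, and ease it in gently. Press it there with a steady push of about 10 newtons for a couple of seconds, and finish while still holding and pressing it so, ready for a colleague to clamp it; leave everything else where it is.

Things in the scene. Friction and masses are not known exactly. Their poses are not given: they have to be found in the camera images.
- wide_board: white laminated board, the missing front wall of the mould box: 15 mm thick (its x), 150 mm wide (y), 100 mm high (z), 0.1 to 0.21 kg, both faces alike. Two round 24 mm holes, centred 40 mm either side of the middle and 22 mm below the top edge; it hangs by these on two prongs of the rack, top edge level, about 188 mm above the bench. Origin: centre of its bottom edge; z up
- board_top (a point): middle of the wide board's top edge, half way through the thickness, 100 mm above the board's origin; a good place to grip, between the holes
- narrow_board: bare plywood board of a smaller set, 15 x 116 x 100 mm with the same holes, hanging at the rack's other place: leave alone. Origin: centre of its bottom edge; z up, x through the thickness
- rack: wooden hook rack screwed to the bench: foot plank 120 x 400 x 18 mm, two posts and a back rail 30 mm high, 400 mm wide, its middle 175 mm above the bench, its front face at x = 32 mm; nothing higher than 200 mm. The prongs point to -x, towards the robot. Either board may hang at either place. Origin: on the bench, 65 mm in front of the foot plank's centre; y along the rail, z up
- place_a (a point): the +y place of the rack. Two round steel prongs, 7 mm thick, 80 mm apart (40 mm either side of this point along the rack's y), point to the rack's -x: level for 30 mm from this point, then bent up to a tip 40 mm from it and 9 mm higher. To come off, a board is raised 9 to 17 mm (13 is best), then drawn 60 mm along the rack's -x. Point: midway between the prong axes, 175 mm above the bench
- place_b (a point): the -y place of the rack, its two prongs the same as at place_a. Point: midway between the prong axes, 175 mm above the bench
- casting_board: grey laminated base board, 240 x 240 x 15 mm, screwed to the bench, its top 15 mm above the bench; it reaches 80 mm out in front of the mould box's open front. Origin: on the bench, directly below the mould box's origin, with the same axes
- mould_box: three rigid, fixed white walls, 15 mm thick, 100 mm high, on the casting board: two sides 150 mm apart over their outer faces (120 mm inside) and a back. The front, towards the robot, is open; a clay model 60 mm high stands 47 mm behind it. Origin: middle of the opening, in the plane of the wall ends, at the casting board's top; x points into the box (the push direction), y along the opening, z up
- seat (a point): where the wide board's origin belongs when it is flat against both wall ends, centred and standing on the casting board: 7.5 mm in front of the mould box's origin, same axes. The board's x is then parallel to this x, either way round
- bottle: teal drinks bottle, 66 mm across, 160 mm high, standing; origin at the centre of its foot. Leave alone
- bar_clamp: orange and black bar clamp lying on the bench, about 250 x 100 x 30 mm, origin under the middle of its bar. Leave alone
- loop_tool: wooden-handled wire loop tool lying on the bench, 170 mm long, 12 mm thick, origin under its middle. Leave alone
Not all that is in view belongs to the job. Leave any red or yellow look-alike of the wide_board alone.

How it is judged:
By the outcome, as a careful person would: the job done as asked, in the order asked, and still so for the second after the job is handed in, while the arm keeps its last pose, push and grip.
It also fails if it takes over 70 s, if anything falls off the work surface, if the arm or the gripper's body presses on something with over 40 N, if the wrist force passes 120 N, or if a joint passes its speed limit or range.

ROBOT

A 6-joint arm with a two-finger parallel gripper is mounted at the origin on the work surface. World frame = base frame: x ahead of the robot, y to its left, z up, the work surface at z = 0. Lengths are in m, angles in rad, forces in N, time in s.
With the tool pointing down it reaches from about 0.3 to 0.875 m from the base axis. Payload 4.2 kg.
Tool frame: the origin (TCP) lies on the mounting face of the last link; the fingertips stand 173 mm ahead of it and the grasp point (between the pads) lies 155 mm ahead of it; x points along the fingers, z is the direction in which the jaws open and shut, and the axes are right-handed (so a half turn about x gives the same grasp; the last joint's range is limited). The gripper opens to 85 mm and grips with 20 to 120 N. Pads are 22 mm wide; open, the fingers measure 114 mm over their backs; the gripper's body (76 mm by 85 mm) begins 54 mm behind the grasp point. The pads swing forward as they close: fully open they stand 13 mm farther back than shut.
Start: joints at [1.316, 0.32, 1.565, -0, 1.257, -0.02], TCP at [0.134, 0.559, 0.405] pointing down, gripper open.
Joint ranges: [-3.11, 3.11], [-0.84, 2.01], [0.21, 2.61], [-1.34, 4.49], [0.05, 2.63], [-2.56, 2.56]. Speed limits (rad/s): [2.57, 2.57, 3.14, 3.14, 3.14, 3.14].

INTERFACE

Orientations are given as a unit quaternion [w, x, y, z].
In Python, from station import robot gives the robot as it stands.
- The arm moves only by the tool carry_out, never from a script. Its argument "moves" is one flat list of numbers, 7 for each row, row after row: the opening, from -1 (shut) to 1 (fully open), so that 0 is half open, then the shift along the tool's x, y, z each as a share of 0.25 m, from -1 to 1, then the turn, a rotation vector about the tool's x, y, z each as a share of pi/4 rad, from -1 to 1. A call has 1 to 10 rows; each row is the pose to reach, as a shift and turn from the pose commanded when the call began, along the tool's axes at that moment; what a row does not reach only later rows make up. A row lasts 1/12 s, in which the tool goes at most 41.7 mm and 7.16 degrees, less where a joint would pass 70% of its speed; a pose out of reach is approached as far as the arm can. A call with a number of a shift or a turn outside -1 to 1 is refused whole. A call with a gripper value outside its range is refused whole. The fingers move at their own pace and stop on an object; "newtons" is the grip in N (left out, the last holds). Time passes only in rows, so rows that repeat a pose let the fingers close. It gives the time, the measured TCP pose, the force and the opening at its end, in the units of the state.
- robot.get_obs(): the state, without advancing time (a new reading comes with each control period).
- robot.snapshot(name): name is "scene" or "top" or "wrist"; returns (picture, depth): 384x512x3 uint8, blue, green, red; 384x512 float32, m along the optical axis (not along the pixel's ray), 0 where there is no reading.
- robot.camera_params(name): a dict with "fx", "fy", "cx", "cy" (pixels), "extrinsics" (4x4, takes a point from world to camera coordinates); the wrist camera has in their place "T_tool_cam" (4x4, takes a point from camera to tool coordinates, whose origin is the TCP and whose axes are the tool frame's). Camera axes: x right, y up, looking along -z (the intrinsics and any distortion apply to the point x, -y, -z); pixel columns grow to the right and rows downward; lengths in m; the calibration is good to about 2 mm. A picture is of the moment at which its call begins: read the wrist's pose just before it. camera_params takes no time and is no camera call.
- robot.finish_job(): hands the job in, once; it reports no verdict.
The state is a dict: "clock": time; "qpos": joint angles; "dq": joint speeds; "joint_torque": joint torques, N m; "position": TCP position; "eef_rot": TCP orientation; "force": force on the tool from outside, world axes, zero at the start; "moment": the same for the moment, N m; "finger_gap": finger opening in m.
Only numpy, scipy, OpenCV 4.12 (cv2) and the standard library are available. Lean on these libraries where they do the work, as an engineer would, in place of code of your own. Each camera call takes 0.05 s, during which the arm holds its last target. There are 200 camera calls.

## Working session

There is one attempt and no reset: what is moved stays moved. The work goes in short steps, Python scripts to look and compute and a tool call to move; the robot and the scene stay as the last step left them, time stands still between calls to the robot, and variables do not carry over. Pictures are saved under pics/ and viewed, about 8 in all and at most 12, crops included, and the job is handed in when it is done.

Besides the shell and the picture viewer there is one more tool, called after "Call:" by a JSON object that holds its "api" and its "payload". carry_out: Moves the arm, as the interface text tells. Its arguments: {"type":"object","properties":{"moves":{"type":"array"},"newtons":{"type":"number"}},"required":["moves"]}

```bash
ls; mkdir -p pics; cat > h.py <<'E'
import numpy as np, cv2
from station import robot
from scipy.spatial.transform import Rotation as R
def snap(n):
    p=robot.camera_params(n); o=robot.get_obs(); im,d=robot.snapshot(n); return im,d,p,o
def cam2world(p,o):
    if 'extrinsics' in p: return np.linalg.inv(np.array(p['extrinsics']))
    T=np.eye(4); q=o['eef_rot']; T[:3,:3]=R.from_quat([q[1],q[2],q[3],q[0]]).as_matrix(); T[:3,3]=o['position']
    return T@np.array(p['T_tool_cam'])
def cloud(d,p,T):
    v,u=np.indices(d.shape); c=np.stack([(u-p['cx'])/p['fx']*d,-(v-p['cy'])/p['fy']*d,-d],-1)
    return c@T[:3,:3].T+T[:3,3]
E
python3 - <<'E'
from h import *
for n in ['scene','top']:
    im,d,p,o=snap(n); T=cam2world(p,o)
    print(n,{k:(v if k!='extrinsics' else '') for k,v in p.items()},T[:3,3].round(3),(d>0).mean())
    np.savez(f'{n}.npz',im=im,P=cloud(d,p,T),d=d)
    cv2.imwrite(f'pics/{n}0.png',cv2.resize(im,None,fx=1.5,fy=1.5))
print(o)
E
```

```text
pics
scene {'fx': 477.9355165672636, 'fy': 477.9355165672636, 'cx': 268.2761428128517, 'cy': 197.84586113960236, 'extrinsics': ''} [1.126 0.757 1.064] 0.9869181315104166
top {'fx': 353.6387383085957, 'fy': 353.6387383085957, 'cx': 254.32019163205172, 'cy': 184.306789799682, 'extrinsics': ''} [ 0.3   -0.132  1.311] 0.996307373046875
{'clock': 0.05, 'qpos': array([ 1.31599204e+00,  3.20255366e-01,  1.56567632e+00,  1.05094924e-05,
        1.25738504e+00, -2.00119404e-02]), 'dq': array([ 1.52102008e-03,  4.16482258e-04,  8.17480744e-05, -6.99110755e-04,
        2.25766006e-03, -8.06674557e-05]), 'joint_torque': array([ 9.72552334e-04, -4.16795397e+01, -2.34987044e+01,  8.00075270e-06,
        4.47058279e-03, -1.49366940e-05]), 'position': array([0.13372854, 0.55905131, 0.40390403]), 'eef_rot': array([ 0.55463422, -0.43835917,  0.55561048,  0.43762897]), 'force': array([-0.41590946, -0.79551225, -0.37693318]), 'moment': array([-0.06494057, -0.03073581,  0.02498084]), 'finger_gap': 0.08529435296406186}
```

View pics/scene0.png

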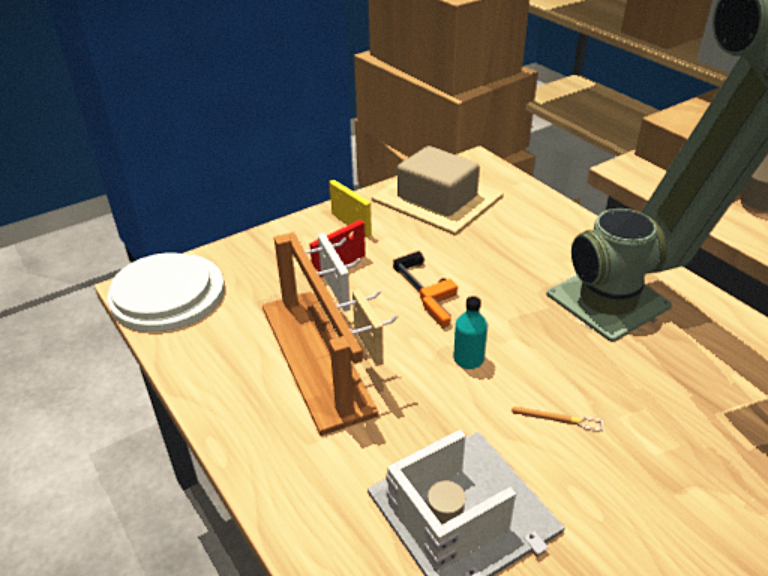

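View pics/top0.png

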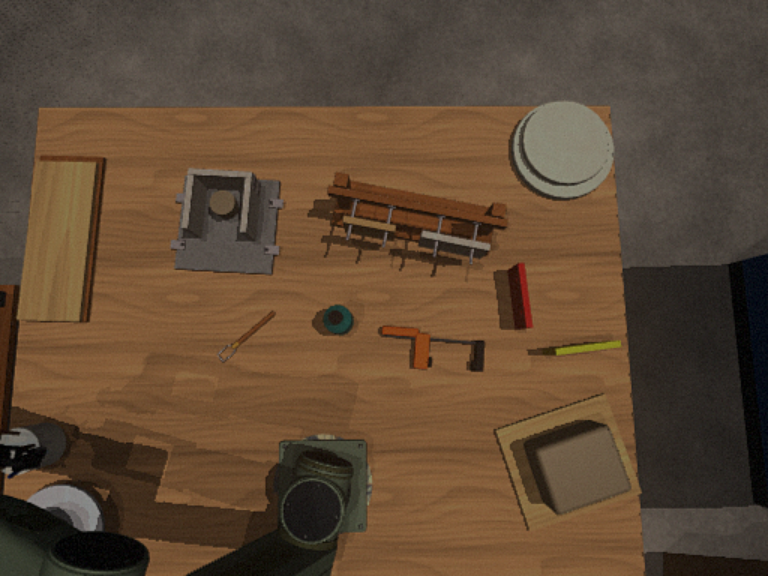

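Candidates (top0.png pixels): the white board on the rack (455,242), the plywood narrow board (370,224), the red one standing (521,296), and the yellow one (587,348). The description fits the white one at place_b. The mould box is at (222,205), with its opening facing down in the image (towards the robot).

```bash
python3 - <<'E'
from h import *
z=np.load('top.npz'); im=z['im'];P=z['P'];d=z['d']
def reg(x0,y0,x1,y1,lo,hi):
    m=np.zeros(d.shape,bool); m[int(y0/1.5):int(y1/1.5),int(x0/1.5):int(x1/1.5)]=1
    m&=(P[...,2]>lo)&(P[...,2]<hi); return m
def rect(m,name):
    q=P[m]; r=cv2.minAreaRect(q[:,:2].astype(np.float32)); print(name,len(q),'z',np.percentile(q[:,2],[5,50,95]).round(4),np.array(r[0]).round(4),np.array(r[1]).round(4),round(r[2],2)); 
    print(cv2.boxPoints(r).round(4).tolist())
print('bench z',np.median(P[reg(150,380,220,420,-1,1)][:,2]))
m=reg(400,215,500,262,.165,.21)
hsv=cv2.cvtColor(im,cv2.COLOR_BGR2HSV)
mw=m&(hsv[...,1]<70); rect(mw,'white')
rect(reg(345,212,400,240,.175,.21),'ply')
rect(reg(320,170,515,235,.182,.21),'rail')
rect(reg(165,160,275,275,.1,.13),'walls')
rect(reg(165,160,290,280,.008,.022),'casting')
rect(reg(320,300,360,340,.05,.3),'bottle')
a=cv2.resize(im[90:190,100:350],None,fx=3.2,fy=3.2,interpolation=cv2.INTER_CUBIC); 
z2=np.load('scene.npz')['im'][140:300,150:310]
cv2.imwrite('pics/crop1.png',np.vstack([cv2.convertScaleAbs(a,alpha=1.6)]))
E
```

```text
bench z -0.0006898298672934899
white 303 z [0.176  0.1866 0.1912] [ 0.552  -0.3047] [0.148  0.0924] 84.62
[[0.499099999666214, -0.374099999666214], [0.5910000205039978, -0.38280001282691956], [0.6049000024795532, -0.2354000061750412], [0.5128999948501587, -0.22669999301433563]]
ply 231 z [0.1765 0.1868 0.1911] [ 0.5821 -0.1194] [0.0624 0.1072] 1.81
[[0.5491999983787537, -0.06679999828338623], [0.5526000261306763, -0.17399999499320984], [0.6150000095367432, -0.1720000058412552], [0.6115999817848206, -0.06480000168085098]]
rail 1099 z [0.1845 0.1893 0.1983] [ 0.6077 -0.2196] [0.3996 0.1065] 78.5
[[0.5156999826431274, -0.4047999978065491], [0.6200000047683716, -0.4259999990463257], [0.6996999979019165, -0.03449999913573265], [0.595300018787384, -0.013299999758601189]]
walls 632 z [0.1025 0.1136 0.1177] [0.6607 0.236 ] [0.1546 0.1457] 86.56
[[0.583299994468689, 0.1632000058889389], [0.7287999987602234, 0.15449999272823334], [0.738099992275238, 0.30880001187324524], [0.5925999879837036, 0.3176000118255615]]
casting 2667 z [0.0102 0.0145 0.0193] [0.6228 0.2395] [0.2685 0.2511] 86.7
[[0.48969998955726624, 0.11270000040531158], [0.7404999732971191, 0.09830000251531601], [0.7559000253677368, 0.36629998683929443], [0.5052000284194946, 0.3808000087738037]]
bottle 300 z [0.0921 0.1136 0.161 ] [ 0.3829 -0.0438] [0.0614 0.0655] 89.85
[[0.35010001063346863, -0.07450000196695328], [0.4156000018119812, -0.07460000365972519], [0.415800005197525, -0.013199999928474426], [0.35030001401901245, -0.013000000268220901]]
```

View pics/crop1.png

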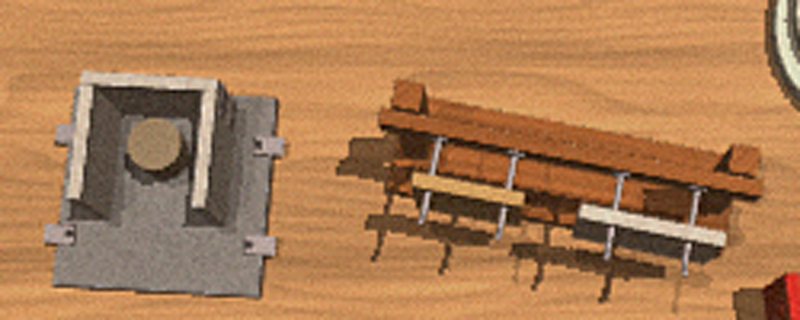

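Crop check: the white board hangs at the rack's right (-y) place. It measures 148 mm wide with its top at about 0.187 m, and the narrow one is plywood. Next I'll write a move helper and look at the box from the wrist on the way over.

```bash
cat >> h.py <<'E'
def Rdown(yaw,flip=1):
    # tool x down, tool z along +-(cos yaw, sin yaw)
    x=np.array([0,0,-1.]); z=flip*np.array([np.cos(yaw),np.sin(yaw),0]); y=np.cross(z,x); return np.stack([x,y,z],1)
def plan(tcp,Rt):
    o=robot.get_obs(); q=o['eef_rot']; R0=R.from_quat([q[1],q[2],q[3],q[0]]).as_matrix()
    s=R0.T@(np.array(tcp)-o['position']); r=R.from_matrix(R0.T@Rt).as_rotvec()
    print('t',round(o['clock'],2),'pos',o['position'].round(4),'F',o['force'].round(2),'gap',round(o['finger_gap'],4))
    print('shift',(s/.25).round(3),'mm',(s*1000).round(1),'turn',(r/(np.pi/4)).round(3),'deg',np.degrees(r).round(2))
E
python3 - <<'E'
from h import *
o=robot.get_obs();q=o['eef_rot'];print(R.from_quat([q[1],q[2],q[3],q[0]]).as_matrix().round(3))
p=robot.camera_params('wrist');print(p)
for f in (1,-1):
    plan([.5,.235,.45],Rdown(np.radians(-3.4),f))
E
```

```text
[[-0.    -0.973  0.233]
 [-0.002  0.233  0.973]
 [-1.     0.    -0.002]]
{'fx': 269.2300686578473, 'fy': 269.2300686578473, 'cx': 254.23925887793317, 'cy': 196.83372501485303, 'T_tool_cam': array([[ 4.63967947e-04,  3.23166111e-01, -9.46342142e-01,
         3.13008251e-02],
       [-9.88591978e-04,  9.46341930e-01,  3.23165553e-01,
         8.24782933e-02],
       [ 9.99999404e-01,  7.85607792e-04,  7.58551747e-04,
        -2.21278717e-04],
       [ 0.00000000e+00,  0.00000000e+00,  0.00000000e+00,
         1.00000000e+00]])}
t 0.1 pos [0.1338 0.5591 0.404 ] F [-0.   -0.51 -0.98] gap 0.0853
shift [-0.183 -1.726 -0.92 ] mm [ -45.7 -431.6 -230. ] turn [ 1.777e+00 -2.000e-03  1.000e-03] deg [ 7.995e+01 -8.000e-02  6.000e-02]
t 0.1 pos [0.1338 0.5591 0.404 ] F [-0.   -0.51 -0.98] gap 0.0853
shift [-0.183 -1.726 -0.92 ] mm [ -45.7 -431.6 -230. ] turn [-2.223e+00 -1.000e-03 -2.000e-03] deg [-1.0005e+02 -7.0000e-02 -8.0000e-02]
```

Call:
{"api": "carry_out", "payload": {"moves": [1,-0.1,-0.9,-0.5,0.9,0,0,1,-0.1,-0.9,-0.5,0.9,0,0,1,-0.1,-0.9,-0.5,0.9,0,0,1,-0.1,-0.9,-0.5,0.9,0,0,1,-0.1,-0.9,-0.5,0.9,0,0,1,-0.1,-0.9,-0.5,0.9,0,0,1,-0.1,-0.9,-0.5,0.9,0,0,1,-0.1,-0.9,-0.5,0.9,0,0]}}

```text
clock: 0.77
position: [0.3251, 0.3836, 0.4298]
eef_rot: [0.673, -0.218, 0.673, 0.217]
force: [-1.1, -0.6, 0.8]
finger_gap: 0.0854
```

```bash
python3 -c "
from h import *
plan([.53,.235,.45],Rdown(np.radians(-3.4)))"
```

```text
t 0.77 pos [0.3251 0.3836 0.4298] F [-1.06 -0.58  0.83] gap 0.0854
shift [-0.08  -0.962  0.316] mm [ -20.1 -240.4   79.1] turn [0.872 0.    0.   ] deg [3.923e+01 2.000e-02 1.000e-02]
```

Call:
{"api": "carry_out", "payload": {"moves": [1,-0.08,-0.96,0.32,0.87,0,0,1,-0.08,-0.96,0.32,0.87,0,0,1,-0.08,-0.96,0.32,0.87,0,0,1,-0.08,-0.96,0.32,0.87,0,0,1,-0.08,-0.96,0.32,0.87,0,0,1,-0.08,-0.96,0.32,0.87,0,0,1,-0.08,-0.96,0.32,0.87,0,0,1,-0.08,-0.96,0.32,0.87,0,0,1,-0.08,-0.96,0.32,0.87,0,0]}}

```text
clock: 1.52
position: [0.5288, 0.2396, 0.4489]
eef_rot: [0.706, 0.019, 0.708, -0.018]
force: [0.2, 0.4, -0.1]
finger_gap: 0.0851
```

```bash
python3 - <<'E'
from h import *
im,d,p,o=snap('wrist'); T=cam2world(p,o); P=cloud(d,p,T)
np.savez('w1.npz',im=im,P=P,d=d,T=T)
cv2.imwrite('pics/w1.png',im)
plan([.55,-.3,.45],Rdown(np.radians(-11.5)))
print('casting z',np.median(P[(abs(P[...,2]-.015)<.006)][:,2]), 'cam',T[:3,3])
m=(P[...,2]>.108)&(P[...,2]<.122)&(P[...,0]>.55)&(abs(P[...,1]-.236)<.1)
r=cv2.minAreaRect(P[m][:,:2].astype(np.float32)); print(m.sum(),r,cv2.boxPoints(r).tolist(),np.median(P[m][:,2]))
E
```

```text
t 1.57 pos [0.5283 0.2398 0.4491] F [0.26 0.63 0.13] gap 0.0853
shift [-0.005 -2.152  0.198] mm [  -1.1 -538.    49.5] turn [ 0.19  -0.002 -0.   ] deg [ 8.54 -0.11 -0.01]
casting z 0.014266814580967402 cam [0.53421972 0.32262062 0.41762626]
5062 ((0.6635016202926636, 0.23940257728099823), (0.1503503918647766, 0.14574658870697021), 86.17576599121094) [[0.585776686668396, 0.16925513744354248], [0.731198787689209, 0.15953442454338074], [0.7412265539169312, 0.309550017118454], [0.5958044528961182, 0.3192707300186157]] 0.11407462477429359
```

View pics/w1.png

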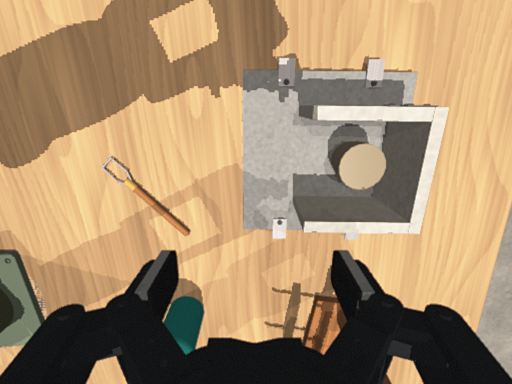

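The wrist view shows the box top rim (corners about (318,107), (447,107), (420,233), (305,228)), clear of obstructions. I'll refine its frame numerically and go on to the rack.

Call:
{"api": "carry_out", "payload": {"moves": [1,0,-1,0,0.1,0,0,1,0,-1,0,0.1,0,0,1,0,-1,0,0.1,0,0,1,0,-1,0,0.1,0,0,1,0,-1,0,0.1,0,0,1,0,-1,0,0.1,0,0,1,0,-1,0,0.1,0,0,1,0,-1,0,0.1,0,0]}}

```text
clock: 2.23
position: [0.515, -0.0113, 0.4499]
eef_rot: [0.705, 0.048, 0.706, -0.047]
force: [-0.2, 1.2, 0.2]
finger_gap: 0.0853
```

```bash
python3 - <<'E'
from h import *
z=np.load('w1.npz'); P=z['P'];im=z['im'];d=z['d']
m=(P[...,2]>.106)&(P[...,2]<.124)&(P[...,0]>.55)&(abs(P[...,1]-.24)<.1)
q=P[m]
for it in range(3):
    yaw=np.radians(-3.82) if it==0 else yaw
    c,s=np.cos(yaw),np.sin(yaw); l=np.stack([q[:,0]*c+q[:,1]*s,-q[:,0]*s+q[:,1]*c],1)
    xs=np.arange(l[:,0].min()+.02,l[:,0].max()-.02,.003)
    up=np.array([[x,l[abs(l[:,0]-x)<.0015,1].max()] for x in xs]); lo=np.array([[x,l[abs(l[:,0]-x)<.0015,1].min()] for x in xs])
    a=np.polyfit(*up.T,1); b=np.polyfit(*lo.T,1)
    # inner faces
    print(np.degrees(yaw),'edge slopes deg',np.degrees([a[0],b[0]]),'y',np.median(up[:,1]),np.median(lo[:,1]))
    yaw+=(a[0]+b[0])/2
ym=(np.median(up[:,1])+np.median(lo[:,1]))/2
for side in (1,-1):
    k=(l[:,1]-ym)*side>.062
    print('front end',side,[round(v,4) for v in np.percentile(l[k,0],[0,.5,1])], 'back',l[k,0].max())
    print(np.median(q[k][:,2]))
print('yaw',np.degrees(yaw),'ym',ym)
plan([.53,-.3,.45],Rdown(np.radians(-11.5)))
E
```

```text
-3.8200000000000003 edge slopes deg [-0.0740816   0.08972906] y 0.3577588450443093 0.2091487047006338
-3.81217627315013 edge slopes deg [-0.08191806  0.08196519] y 0.35767093560910446 0.2090582623455312
-3.812152707656963 edge slopes deg [-0.08194167  0.08194181] y 0.3576706708110028 0.20905798992232205
front end 1 [np.float64(0.5732), np.float64(0.5735), np.float64(0.5736)] back 0.7187244738481499
0.11418683712106398
front end -1 [np.float64(0.5732), np.float64(0.5735), np.float64(0.5737)] back 0.7186472461874689
0.11420500055314847
yaw -3.812152636676529 ym 0.2833643303666624
t 2.23 pos [ 0.515  -0.0113  0.4499] F [-0.25  1.15  0.25] gap 0.0853
shift [-0.002 -1.136  0.214] mm [  -0.4 -284.1   53.4] turn [ 0.085 -0.    -0.001] deg [ 3.83 -0.01 -0.05]
```

Call:
{"api": "carry_out", "payload": {"moves": [1,0,-1,0.15,0.08,0,0,1,0,-1,0.15,0.08,0,0,1,0,-1,0.15,0.08,0,0,1,0,-1,0.15,0.08,0,0,1,0,-1,0.15,0.08,0,0,1,0,-1,0.15,0.08,0,0,1,0,-1,0.15,0.08,0,0,1,0,-1,0.15,0.08,0,0]}}

```text
clock: 2.9
position: [0.5208, -0.2636, 0.449]
eef_rot: [0.704, 0.069, 0.704, -0.069]
force: [0.1, 0.9, 0.1]
finger_gap: 0.0853
```

```bash
python3 - <<'E'
from h import *
im,d,p,o=snap('wrist'); T=cam2world(p,o); P=cloud(d,p,T)
np.savez('w2.npz',im=im,P=P,d=d,T=T)
cv2.imwrite('pics/w2.png',im)
hsv=cv2.cvtColor(im,cv2.COLOR_BGR2HSV)
near=np.hypot(P[...,0]-.55,P[...,1]+.3)<.11
m=(P[...,2]>.182)&(P[...,2]<.2)&(hsv[...,1]<60)&near
n,lab,st,_=cv2.connectedComponentsWithStats(m.astype(np.uint8)); k=1+np.argmax(st[1:,4]); m=lab==k; print(st[k])
q=P[m]; r=cv2.minAreaRect(q[:,:2].astype(np.float32)); print(m.sum(),r,cv2.boxPoints(r).tolist(),np.percentile(q[:,2],[5,50,95]))
print('line',cv2.fitLine(q[:,:2].astype(np.float32),cv2.DIST_HUBER,0,.001,.001).ravel(), q.mean(0))
m=(P[...,2]>.185)&(P[...,2]<.197)&(hsv[...,1]>90)&(P[...,0]>.55); q=P[m]
r=cv2.minAreaRect(q[:,:2].astype(np.float32)); print('rail',m.sum(),r,cv2.boxPoints(r).tolist())
E
```

```text
[ 278  155   25  145 2389]
2389 ((0.5473213791847229, -0.302654892206192), (0.15075628459453583, 0.015306184999644756), 77.86918640136719) [[0.5239988565444946, -0.3747416138648987], [0.5389633178710938, -0.37795811891555786], [0.5706439018249512, -0.23056817054748535], [0.555679440498352, -0.22735166549682617]] [0.18650699 0.18783291 0.18882693]
line [ 0.21048672  0.9775967   0.5486035  -0.294863  ] [ 0.54860345 -0.29486299  0.18771123]
rail 6492 ((0.5856215953826904, -0.2665979862213135), (0.29143017530441284, 0.07573471963405609), 78.37190246582031) [[0.5191613435745239, -0.4016900062561035], [0.5933417081832886, -0.41695499420166016], [0.6520818471908569, -0.13150596618652344], [0.5779014825820923, -0.1162409782409668]]
```

View pics/w2.png

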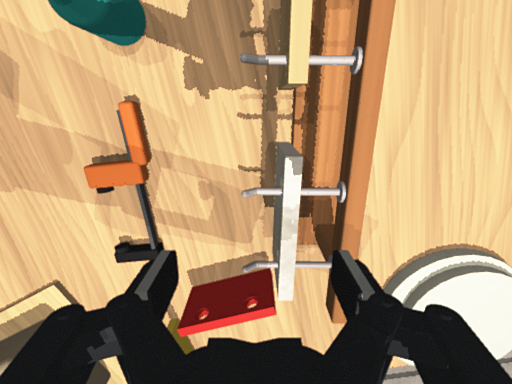

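Board top centre is at (0.547,-0.303), with yaw about -12.1°, size 150.8 x 15.3 mm and height 0.1878, all matching the description. In w2.png the board is at (287,220) and the rail at (360,180), about 45 px behind. I'll use half-open fingers so they fit between board and rail.

```bash
python3 -c "
from h import *
plan([.5473,-.3027,.40],Rdown(np.radians(-12.1)))
z=np.load('w2.npz');P=z['P'];im=z['im'];hsv=cv2.cvtColor(im,cv2.COLOR_BGR2HSV)
m=(P[...,2]>.186)&(P[...,2]<.194)&(hsv[...,1]>90)&(P[...,0]>.57)&(P[...,1]<-.18);q=P[m]
n=np.radians(-12.1);l=q[:,0]*np.cos(n)+q[:,1]*np.sin(n);t=-q[:,0]*np.sin(n)+q[:,1]*np.cos(n)
e=np.array([[b,np.percentile(l[abs(t-b)<.004],3)] for b in np.arange(t.min()+.03,t.max()-.01,.008)])
print(e.round(4), .5473*np.cos(n)-.3027*np.sin(n), np.degrees(np.polyfit(*e.T,1)[0]))
"
```

```text
t 2.95 pos [ 0.5207 -0.2623  0.4492] F [-0.26  0.85 -0.4 ] gap 0.0854
shift [ 0.197 -0.138  0.135] mm [ 49.1 -34.6  33.9] turn [ 0.022 -0.001 -0.002] deg [ 0.99 -0.05 -0.1 ]Traceback (most recent call last):
  File "<string>", line 7, in <module>
    e=np.array([[b,np.percentile(l[abs(t-b)<.004],3)] for b in np.arange(t.min()+.03,t.max()-.01,.008)])
                   ~~~~~~~~~~~~~^^^^^^^^^^^^^^^^^^^^
    return _quantile_unchecked(
        a, q, axis, out, overwrite_input, method, keepdims, weights)
    return _ureduce(a,
                    func=_quantile_ureduce_func,
    ...<5 lines>...
                    overwrite_input=overwrite_input,
                    method=method)
    r = func(a, **kwargs)
    result = _quantile(arr,
                       quantiles=q,
    ...<2 lines>...
                       out=out,
                       weights=wgt)
    slices_having_nans = np.isnan(arr[-1, ...])
                                  ~~~^^^^^^^^^
IndexError: index -1 is out of bounds for axis 0 with size 0
```

Call:
{"api": "carry_out", "payload": {"moves": [0,0.2,-0.14,0.136,0.022,0,0,0,0.2,-0.14,0.136,0.022,0,0,0,0.2,-0.14,0.136,0.022,0,0,0,0.2,-0.14,0.136,0.022,0,0,0,0.2,-0.14,0.136,0.022,0,0]}}

```text
clock: 3.37
position: [0.5471, -0.3027, 0.4005]
eef_rot: [0.703, 0.074, 0.703, -0.074]
force: [0.3, 0.9, 0.3]
finger_gap: 0.043
```

```bash
python3 -c "
from h import *
plan([.5473,-.3027,.325],Rdown(np.radians(-12.1)))
z=np.load('w2.npz');P=z['P'];im=z['im'];hsv=cv2.cvtColor(im,cv2.COLOR_BGR2HSV)
m=(P[...,2]>.186)&(P[...,2]<.194)&(hsv[...,1]>90)&(P[...,0]>.55)&(P[...,1]<-.13);q=P[m]
n=np.radians(-12.1);l=q[:,0]*np.cos(n)+q[:,1]*np.sin(n);t=-q[:,0]*np.sin(n)+q[:,1]*np.cos(n)
k=l>.635;l=l[k];t=t[k]
e=np.array([[b,np.percentile(l[abs(t-b)<.004],3)] for b in np.arange(t.min(),t.max(),.01) if (abs(t-b)<.004).sum()>20])
print(e.round(4).tolist(), .5473*np.cos(n)-.3027*np.sin(n), np.degrees(np.polyfit(*e.T,1)[0]))
"
```

```text
t 3.37 pos [ 0.5471 -0.3027  0.4005] F [0.27 0.86 0.28] gap 0.043
shift [ 0.302 -0.     0.001] mm [75.5 -0.1  0.2] turn [ 0.001  0.    -0.001] deg [ 0.06  0.02 -0.04]
[[-0.2835, 0.6495], [-0.2735, 0.6496], [-0.2635, 0.6494], [-0.2535, 0.6493], [-0.2035, 0.6598], [-0.1935, 0.6488], [-0.1835, 0.6488], [-0.1735, 0.6486], [-0.1635, 0.6487], [-0.1535, 0.6485], [-0.1435, 0.6483], [-0.1335, 0.6484], [-0.1235, 0.6482], [-0.1135, 0.6481], [-0.1035, 0.648], [-0.0935, 0.648], [-0.0835, 0.6477], [-0.0735, 0.6478], [-0.0635, 0.6477], [-0.0535, 0.6476], [-0.0435, 0.6474], [-0.0335, 0.6473], [-0.0235, 0.6472], [-0.0135, 0.6471], [-0.0035, 0.6472], [0.0065, 0.6473]] 0.598592304468972 -0.7669913874322527
```

Call:
{"api": "carry_out", "payload": {"moves": [0,0.1,0,0,0,0,0,0,0.2,0,0,0,0,0,0,0.25,0,0,0,0,0,0,0.3,0,0,0,0,0,0,0.3,0,0,0,0,0], "newtons": 60}}

```text
clock: 3.78
position: [0.5461, -0.303, 0.3238]
eef_rot: [0.702, 0.075, 0.704, -0.074]
force: [-0.2, -0.8, -0.2]
finger_gap: 0.043
```

Call:
{"api": "carry_out", "payload": {"moves": [-0.4,0,0,0,0,0,0,-0.5,0,0,0,0,0,0,-0.6,0,0,0,0,0,0,-0.75,0,0,0,0,0,0,-1,0,0,0,0,0,0,-1,0,0,0,0,0,0,-1,0,0,0,0,0,0,-1,0,0,0,0,0,0]}}

```text
clock: 4.45
position: [0.5468, -0.3049, 0.3265]
eef_rot: [0.704, 0.075, 0.702, -0.075]
force: [-0.2, 1.9, 6.4]
finger_gap: 0.0143
```

```bash
python3 -c "
from h import *
n=np.radians(-11.6); o=robot.get_obs(); print(o['moment'])
plan(o['position']+[0,0,.013],Rdown(np.radians(-12.1)))"
```

```text
[0.28827747 0.1829404  0.06153979]
t 4.45 pos [ 0.5468 -0.3049  0.3265] F [-0.25  1.87  6.38] gap 0.0143
shift [-0.052 -0.     0.   ] mm [-13.  -0.   0.] turn [-0.002  0.003  0.   ] deg [-0.1   0.15  0.  ]
```

Call:
{"api": "carry_out", "payload": {"moves": [-1,-0.02,0,0,0,0,0,-1,-0.04,0,0,0,0,0,-1,-0.056,0,0,0,0,0,-1,-0.056,0,0,0,0,0,-1,-0.056,0,0,0,0,0]}}

```text
clock: 4.87
position: [0.5466, -0.3051, 0.3388]
eef_rot: [0.703, 0.075, 0.703, -0.075]
force: [-0.6, -0.1, -2.3]
finger_gap: 0.0143
```

```bash
python3 - <<'E'
from h import *
n=np.radians(-11.6)
o=robot.get_obs(); plan(o['position']-.075*np.array([np.cos(n),np.sin(n),0]),Rdown(np.radians(-12.1)))
im,d,p,o=snap('wrist'); T=cam2world(p,o); P=cloud(d,p,T); hsv=cv2.cvtColor(im,cv2.COLOR_BGR2HSV)
m=(P[...,2]>.185)&(P[...,2]<.215)&(hsv[...,1]<60)&(np.hypot(P[...,0]-.547,P[...,1]+.3)<.09)&(P[...,1]>-.29)
q=P[m]; print(m.sum(),np.percentile(q[:,2],[5,50,95]) if m.sum() else '',cv2.minAreaRect(q[:,:2].astype(np.float32)))
cv2.imwrite('pics/w3.png',im)
E
```

```text
t 4.87 pos [ 0.5466 -0.3051  0.3388] F [-0.59 -0.1  -2.29] gap 0.0143
shift [-0.    -0.003 -0.3  ] mm [ -0.   -0.8 -75. ] turn [-0.002  0.     0.   ] deg [-0.1   0.02  0.  ]
5359 [0.19878135 0.20009026 0.20143864] ((0.5518226623535156, -0.26112210750579834), (0.0918242484331131, 0.058664411306381226), 18.270305633544922)
```

View pics/w3.png

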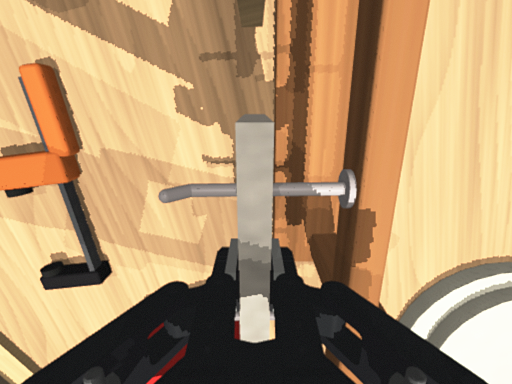

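Board held, pads centred, raised 12.5 mm (top at 0.200), free of the prong at (250,190). Drawing it off.

Call:
{"api": "carry_out", "payload": {"moves": [-1,0,0,-0.06,0,0,0,-1,0,0,-0.12,0,0,0,-1,0,0,-0.18,0,0,0,-1,0,-0.003,-0.24,0,0,0,-1,0,-0.003,-0.3,0,0,0,-1,0,-0.003,-0.32,0,0,0,-1,0,-0.003,-0.32,0,0,0]}}

```text
clock: 5.5
position: [0.4673, -0.2886, 0.3386]
eef_rot: [0.703, 0.075, 0.703, -0.075]
force: [-0.2, -0.0, -1.4]
finger_gap: 0.0142
```

Call:
{"api": "carry_out", "payload": {"moves": [-1,-0.1,0,0,0,0,0,-1,-0.2,0,0,0,0,0,-1,-0.35,0,0,0,0,0,-1,-0.5,0,0,0,0,0,-1,-0.6,0,0,0,0,0,-1,-0.6,0,0,0,0,0,-1,-0.6,0,0,0,0,0]}}

```text
clock: 6.08
position: [0.4689, -0.289, 0.49]
eef_rot: [0.704, 0.074, 0.702, -0.076]
force: [-0.2, 0.2, -2.8]
finger_gap: 0.0144
```

```bash
python3 - <<'E'
from h import *
y=np.radians(-3.81);c,s=np.cos(y),np.sin(y)
W=lambda lx,ly:np.array([lx*c-ly*s,lx*s+ly*c])
t=W(.5653-.04,.2834); print(t, W(.5653,.2834))
plan([*t,.48],Rdown(y)); print(robot.get_obs()['moment'])
E
```

```text
[0.5429704  0.24786849] [0.582882   0.24521057]
t 6.08 pos [ 0.4689 -0.289   0.49  ] F [-0.16  0.19 -2.83] gap 0.0144
shift [ 0.037  2.162 -0.164] mm [  9.2 540.4 -40.9] turn [-0.186  0.005  0.002] deg [-8.37  0.22  0.08]
[-0.00796826  0.0083417   0.00378613]
```

Call:
{"api": "carry_out", "payload": {"moves": [-1,0,0.05,0,0,0,0,-1,0,0.15,0,0,0,0,-1,0,0.27,0,0,0,0,-1,0,0.39,0,0,0,0,-1,0,0.51,0,-0.05,0,0,-1,0,0.63,-0.05,-0.08,0,0,-1,0,0.75,-0.08,-0.1,0,0,-1,0,0.87,-0.1,-0.12,0,0,-1,0,0.97,-0.15,-0.15,0,0,-1,0,1,-0.16,-0.18,0,0]}}

```text
clock: 6.92
position: [0.4809, -0.0323, 0.4866]
eef_rot: [0.705, 0.025, 0.709, -0.023]
force: [-0.2, 0.2, -2.5]
finger_gap: 0.0143
```

Call:
{"api": "carry_out", "payload": {"moves": [-1,0,0.05,0,0,0,0,-1,0,0.15,0,0,0,0,-1,0,0.27,0,0,0,0,-1,0,0.39,0,0,0,0,-1,0,0.51,0,0,0,0,-1,0,0.63,0,0,0,0,-1,0,0.75,0,0,0,0,-1,0,0.87,0,0,0,0,-1,0,0.97,0,0,0,0,-1,0,1,0,0,0,0]}}

```text
clock: 7.75
position: [0.4997, 0.2168, 0.4864]
eef_rot: [0.705, 0.024, 0.708, -0.024]
force: [-0.7, 0.4, -1.4]
finger_gap: 0.0145
```

```bash
python3 - <<'E'
from h import *
y=np.radians(-3.81);c,s=np.cos(y),np.sin(y)
W=lambda lx,ly:np.array([lx*c-ly*s,lx*s+ly*c])
plan([*W(.5653-.04,.2834),.40],Rdown(y))
im,d,p,o=snap('wrist'); T=cam2world(p,o); P=cloud(d,p,T); hsv=cv2.cvtColor(im,cv2.COLOR_BGR2HSV)
L=(P-T[:3,3]*0-o['position']); 
q4=o['eef_rot'];R0=R.from_quat([q4[1],q4[2],q4[3],q4[0]]).as_matrix(); L=L@R0 # tool coords
m=(hsv[...,1]<60)&(L[...,0]>.12)&(L[...,0]<.155)&(abs(L[...,2])<.012)&(L[...,1]>.02)
l=L[m];print(m.sum(),'tool x',np.percentile(l[:,0],[5,50,95]),'y max',np.percentile(l[:,1],[99,100]),'z',np.percentile(l[:,2],[1,50,99]),'slope dz/dy',np.degrees(np.polyfit(l[:,1],l[:,2],1)[0]),'dx/dy',np.degrees(np.polyfit(l[:,1],l[:,0],1)[0]))
E
```

```text
t 7.75 pos [0.4997 0.2168 0.4864] F [-0.7   0.41 -1.43] gap 0.0145
shift [0.345 0.136 0.166] mm [86.3 34.  41.4] turn [-0.002 -0.005 -0.   ] deg [-0.09 -0.21 -0.02]
4718 tool x [0.13772233 0.13871049 0.13973806] y max [0.07691603 0.07703006] z [-0.00624483  0.00106995  0.00839267] slope dz/dy 0.212722255166512 dx/dy 0.6608343910617893
```

Board in hand: top edge at tool x 0.1387, centre +1.8 mm in tool y, square to the tool within about 0.2° yaw and perhaps 0.7° roll. Going down in front of the opening.

Call:
{"api": "carry_out", "payload": {"moves": [-1,0.05,0.02,0.02,0,0,0,-1,0.12,0.05,0.06,0,0,0,-1,0.2,0.09,0.1,0,0,0,-1,0.3,0.12,0.14,0,0,0,-1,0.4,0.13,0.162,0,0,0,-1,0.5,0.13,0.162,0,0,0,-1,0.6,0.13,0.162,0,0,0,-1,0.7,0.13,0.162,0,0,0,-1,0.74,0.13,0.162,0,0,0,-1,0.74,0.13,0.162,0,0,0]}}

```text
clock: 8.63
position: [0.5416, 0.2416, 0.3003]
eef_rot: [0.704, 0.024, 0.709, -0.027]
force: [0.3, -0.4, -1.0]
finger_gap: 0.0148
```

```bash
cat >> h.py <<'E'
y=np.radians(-3.81);c,s=np.cos(y),np.sin(y)
W=lambda lx,ly:np.array([lx*c-ly*s,lx*s+ly*c])
def board():
    im,d,p,o=snap('wrist'); T=cam2world(p,o); P=cloud(d,p,T); hsv=cv2.cvtColor(im,cv2.COLOR_BGR2HSV)
    q4=o['eef_rot'];R0=R.from_quat([q4[1],q4[2],q4[3],q4[0]]).as_matrix(); L=(P-o['position'])@R0
    m=(hsv[...,1]<60)&(L[...,0]>.12)&(L[...,0]<.155)&(abs(L[...,2])<.0125)&(L[...,1]>.02)
    l=L[m];w=P[m]; b=np.stack([w[:,0]*c+w[:,1]*s-.573,-w[:,0]*s+w[:,1]*c-.2834,w[:,2]],1)
    print('board in box frame: end y',np.percentile(b[:,1],99.5).round(4),'x 1/50/99',np.percentile(b[:,0],[1,50,99]).round(4),'top z',np.median(b[:,2]).round(4),'yaw',-np.degrees(np.polyfit(b[:,1],b[:,0],1)[0]).round(2),'roll',np.degrees(np.polyfit(b[:,1],b[:,2],1)[0]).round(2))
    # box walls in the same view
    bb=np.stack([P[...,0]*c+P[...,1]*s-.573,-P[...,0]*s+P[...,1]*c-.2834,P[...,2]],-1)
    w=bb[(hsv[...,1]<60)&(bb[...,2]>.109)&(bb[...,2]<.12)&(bb[...,0]>.003)&(bb[...,0]<.12)&(abs(bb[...,1]-.068)<.02)]
    if len(w)>50: print('left wall: y',np.percentile(w[:,1],[1,99]).round(4),'x min',np.percentile(w[:,0],.5).round(4),'z',np.median(w[:,2]).round(4))
    return im
E
python3 - <<'E'
from h import *
im=board(); cv2.imwrite('pics/w4.png',im)
plan([*W(.5653-.04-.001,.2834-.0018),.256],Rdown(y))
E
```

```text
board in box frame: end y 0.0701 x 1/50/99 [-0.0557 -0.0483 -0.0409] top z 0.1614 yaw -0.27 roll -0.98
left wall: y [0.0598 0.0745] x min 0.0033 z 0.1142
t 8.68 pos [0.5423 0.2421 0.3026] F [ 0.12  0.29 -1.19] gap 0.0144
shift [ 0.186  0.016 -0.002] mm [46.6  4.1 -0.6] turn [-0.007 -0.003  0.002] deg [-0.32 -0.16  0.09]
```

View pics/w4.png

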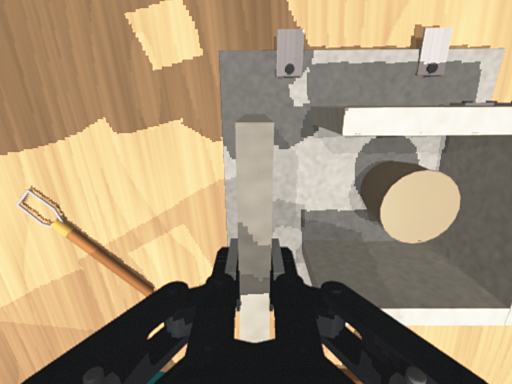

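The board hangs square in front of the opening, +y end at (255,122); the left wall top is at (425,120). Let me check whether the ~1° roll reading is camera bias.

```bash
python3 - <<'E'
from h import *
z=np.load('w2.npz');P=z['P'];hsv=cv2.cvtColor(z['im'],cv2.COLOR_BGR2HSV)
m=(P[...,2]>.182)&(P[...,2]<.2)&(hsv[...,1]<60)&(np.hypot(P[...,0]-.5473,P[...,1]+.3027)<.08)&(abs((P[...,0]-.5473)-.215*(P[...,1]+.3027))<.006)
print(m.sum(),np.degrees(np.polyfit(P[m][:,1],P[m][:,2],1)[0]))
z=np.load('w1.npz');P=z['P']
m=(P[...,2]>.108)&(P[...,2]<.122)&(P[...,0]>.55)&(abs(P[...,1]-.236)<.1);q=P[m]
print(np.degrees(np.linalg.lstsq(np.c_[q[:,:2],np.ones(len(q))],q[:,2],rcond=None)[0][:2]))
E
```

```text
1803 -0.10842591319080978
[-0.13949868  0.16247331]
```

The roll is real (about -0.9°), so I'll correct it with the tool and descend to just above the board.

Call:
{"api": "carry_out", "payload": {"moves": [-1,0.03,0.009,0,-0.007,0,0.02,-1,0.06,0.009,0,-0.007,0,0.02,-1,0.1,0.009,0,-0.007,0,0.02,-1,0.13,0.009,0,-0.007,0,0.02,-1,0.16,0.009,0,-0.007,0,0.02,-1,0.17,0.009,0,-0.007,0,0.02,-1,0.17,0.009,0,-0.007,0,0.02,-1,0.17,0.009,0,-0.007,0,0.02]}}

```text
clock: 9.35
position: [0.5427, 0.2452, 0.2612]
eef_rot: [0.707, 0.029, 0.707, -0.018]
force: [-0.3, 1.0, -1.1]
finger_gap: 0.0142
```

```bash
python3 - <<'E'
from h import *
board()
plan([*W(.5653-.04-.001,.2834-.0018),.256],Rdown(y)); print(robot.get_obs()['moment'])
E
```

```text
board in box frame: end y 0.0766 x 1/50/99 [-0.0541 -0.047  -0.0394] top z 0.1232 yaw -0.01 roll 0.22
left wall: y [0.0598 0.0746] x min 0.0033 z 0.1144
t 9.4 pos [0.5428 0.2452 0.2614] F [ 1.6  -0.82 -2.62] gap 0.0143
shift [ 0.022  0.003 -0.004] mm [ 5.5  0.8 -1. ] turn [ 0.001  0.001 -0.02 ] deg [ 0.04  0.04 -0.92]
[-0.02589829 -0.00226024  0.05292586]
```

Call:
{"api": "carry_out", "payload": {"moves": [-1,0.008,-0.005,0,0,0,-0.005,-1,0.016,-0.005,0,0,0,-0.005,-1,0.026,-0.005,0,0,0,-0.005,-1,0.026,-0.005,0,0,0,-0.005,-1,0.026,-0.005,0,0,0,-0.005]}}

```text
clock: 9.82
position: [0.5425, 0.244, 0.2546]
eef_rot: [0.707, 0.027, 0.707, -0.019]
force: [0.7, -0.3, -1.9]
finger_gap: 0.0141
```

```bash
python3 - <<'E'
from h import *
board();o=robot.get_obs();print(o['force'],o['moment'],o['position'])
E
```

```text
board in box frame: end y 0.0747 x 1/50/99 [-0.0543 -0.0471 -0.0396] top z 0.1164 yaw 0.01 roll -0.04
left wall: y [0.0601 0.0746] x min 0.0032 z 0.1144
[ 0.37331965 -0.58652508 -1.97400068] [0.00223154 0.00745974 0.02042098] [0.54251997 0.24399888 0.25465103]
```

Position, yaw and roll all agree, and the board is 2 mm above the base. Lowering to a light touch.

Call:
{"api": "carry_out", "payload": {"moves": [-1,0.003,0,0,0,0,0,-1,0.006,0,0,0,0,0,-1,0.008,0,0,0,0,0,-1,0.01,0,0,0,0,0,-1,0.01,0,0,0,0,0]}}

```text
clock: 10.28
position: [0.5427, 0.2443, 0.2536]
eef_rot: [0.707, 0.028, 0.706, -0.019]
force: [-1.7, 1.1, 6.1]
finger_gap: 0.0141
```

Call:
{"api": "carry_out", "payload": {"moves": [-1,0.002,0,0,0,0,0,-1,0.003,0,0,0,0,0,-1,0.003,0,0,0,0,0]}}

```text
clock: 10.53
position: [0.5427, 0.2445, 0.2534]
eef_rot: [0.708, 0.028, 0.706, -0.019]
force: [-2.5, 2.0, 8.7]
finger_gap: 0.0147
```

Call:
{"api": "carry_out", "payload": {"moves": [-1,-0.006,0,0,0,0,0,-1,-0.006,0,0.015,0,0,0,-1,-0.006,0,0.03,0,0,0,-1,-0.006,0,0.05,0,0,0,-1,-0.006,0,0.07,0,0,0,-1,-0.006,0,0.09,0,0,0,-1,-0.006,0,0.11,0,0,0,-1,-0.006,0,0.13,0,0,0,-1,-0.006,0,0.135,0,0,0,-1,-0.006,0,0.135,0,0,0]}}

```text
clock: 11.37
position: [0.5766, 0.2416, 0.2534]
eef_rot: [0.707, 0.028, 0.707, -0.019]
force: [-1.6, -0.3, 5.1]
finger_gap: 0.0144
```

```bash
python3 - <<'E'
from h import *
board();o=robot.get_obs();print(o['force'],o['moment'],o['position'])
E
```

```text
board in box frame: end y 0.0746 x 1/50/99 [-0.0199 -0.0125 -0.0052] top z 0.1148 yaw -0.16 roll -0.45
left wall: y [0.06   0.0746] x min 0.0034 z 0.1144
[-1.60329832  0.11469452  4.4600316 ] [-0.48725546  0.49619915 -0.09208535] [0.57656952 0.24155667 0.25336809]
```

Contact moment Mx ≈ -0.49 says the -y corner carries the load. I'll roll the tool slightly to even it out before the final contact.

Call:
{"api": "carry_out", "payload": {"moves": [-1,0,0.002,0,0,0,-0.003,-1,0,0.004,0,0,0,-0.006,-1,0,0.004,0,0,0,-0.006,-1,0,0.004,0,0,0,-0.006]}}

```text
clock: 11.75
position: [0.5765, 0.2426, 0.2532]
eef_rot: [0.707, 0.026, 0.707, -0.021]
force: [-2.1, -1.2, 5.7]
finger_gap: 0.0142
```

```bash
python3 - <<'E'
from h import *
board();o=robot.get_obs();print(o['force'],o['moment'],o['position'])
plan(o['position'],Rdown(y))
E
```

```text
board in box frame: end y 0.0749 x 1/50/99 [-0.0201 -0.0127 -0.0054] top z 0.1144 yaw -0.1 roll -0.62
left wall: y [0.0597 0.0746] x min 0.0034 z 0.1143
[-2.2466644  -0.40189872  4.93753571] [-0.4512304   0.39580166 -0.16577982] [0.576462   0.24259132 0.25317695]
t 11.8 pos [0.5765 0.2426 0.2532] F [-2.25 -0.4   4.94] gap 0.0143
shift [0. 0. 0.] mm [0. 0. 0.] turn [ 0.001  0.    -0.009] deg [ 0.03  0.01 -0.38]
```

```bash
python3 - <<'E'
from h import *
im,d,p,o=snap('wrist'); T=cam2world(p,o); P=cloud(d,p,T); hsv=cv2.cvtColor(im,cv2.COLOR_BGR2HSV)
bb=np.stack([P[...,0]*c+P[...,1]*s-.573,-P[...,0]*s+P[...,1]*c-.2834,P[...,2]],-1)
for n,a in {'left':(bb[...,1]>.062)&(bb[...,1]<.073),'right':(bb[...,1]<-.062)&(bb[...,1]>-.073)}.items():
    m=a&(bb[...,2]>.105)&(bb[...,2]<.125)&(bb[...,0]>.01)&(bb[...,0]<.12); print(n,m.sum(),bb[m].mean(0) if m.sum() else '',np.median(bb[m][:,2]) if m.sum() else '')
for lo,hi in ((.085,.11),(.0,.05),(-.05,0),(-.11,-.085)):
    m=(bb[...,1]>lo)&(bb[...,1]<hi)&(bb[...,0]>-.07)&(bb[...,0]<.04)&(abs(bb[...,2]-.015)<.008); print(lo,m.sum(),np.median(bb[m][:,2]) if m.sum() else '')
m=(abs(bb[...,0]+.0127)<.005)&(bb[...,2]>.105)&(bb[...,2]<.13)&(hsv[...,1]<60)
for a in np.arange(-.07,.08,.02):
    k=m&(abs(bb[...,1]-a)<.005); print(round(a,3),k.sum(),np.median(bb[k][:,2]).round(4) if k.sum() else '')
cv2.imwrite('pics/w5.png',im)
im,_,_,_=snap('scene'); cv2.imwrite('pics/s5.png',cv2.resize(im[270:384,225:395],None,fx=4,fy=4,interpolation=cv2.INTER_CUBIC))
E
```

```text
left 5557 [0.04939964 0.06755692 0.11436894] 0.11436544253256267
right 52 [ 0.08620733 -0.06325402  0.1140157 ] 0.11407408594352003
0.085 5856 0.014505529666054354
0.0 5675 0.014441156624807022
-0.05 4167 0.014427745255396252
-0.11 40 0.016849142796956346
-0.07 0 
-0.05 0 
-0.03 270 0.1144
-0.01 354 0.1145
0.01 392 0.1145
0.03 477 0.1145
0.05 556 0.1145
0.07 673 0.1144
```

View pics/s5.png

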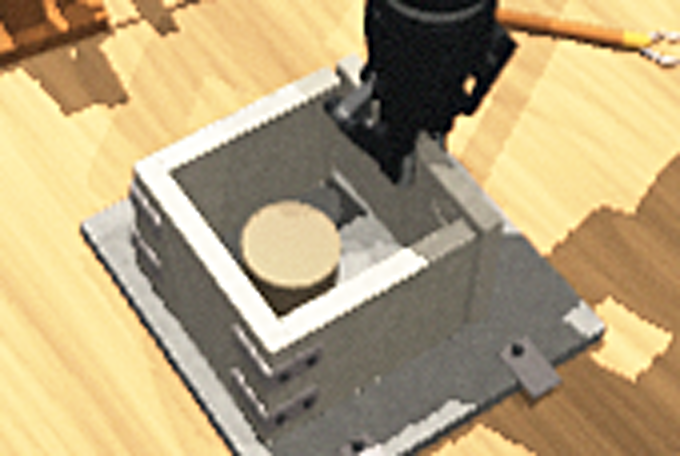

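Slice medians show the board's top dead level (0.1144–0.1145 along its length, i.e. 100 mm above the base). My roll fit was contaminated by finger pixels. The board stands flat about 5 mm short of the wall ends, so I'll ease it in.

Call:
{"api": "carry_out", "payload": {"moves": [-1,-0.002,0,0.003,0,0,0,-1,-0.002,0,0.006,0,0,0,-1,-0.002,0,0.01,0,0,0,-1,-0.002,0,0.013,0,0,0,-1,-0.002,0,0.016,0,0,0,-1,-0.002,0,0.018,0,0,0,-1,-0.002,0,0.018,0,0,0]}}

```text
clock: 12.48
position: [0.5809, 0.2425, 0.2533]
eef_rot: [0.707, 0.026, 0.707, -0.021]
force: [-2.2, -0.9, 2.2]
finger_gap: 0.0141
```

Call:
{"api": "carry_out", "payload": {"moves": [-1,0,0,0.002,0,0,0,-1,0,0,0.004,0,0,0,-1,0,0,0.006,0,0,0,-1,0,0,0.006,0,0,0]}}

```text
clock: 12.82
position: [0.5824, 0.2424, 0.2533]
eef_rot: [0.707, 0.026, 0.707, -0.021]
force: [-0.6, -0.4, 0.7]
finger_gap: 0.0145
```

Call:
{"api": "carry_out", "payload": {"moves": [-1,0,0,0.002,0,0,0,-1,0,0,0.004,0,0,0,-1,0,0,0.004,0,0,0]}}

```text
clock: 13.07
position: [0.5828, 0.2424, 0.2533]
eef_rot: [0.706, 0.026, 0.707, -0.021]
force: [-4.2, 0.3, 2.4]
finger_gap: 0.0141
```

Call:
{"api": "carry_out", "payload": {"moves": [-1,0,0,0.002,0,0,0,-1,0,0,0.004,0,0,0,-1,0,0,0.004,0,0,0]}}

```text
clock: 13.32
position: [0.5831, 0.2424, 0.2533]
eef_rot: [0.705, 0.026, 0.708, -0.021]
force: [-7.5, 2.3, 4.3]
finger_gap: 0.0143
```

```bash
python3 - <<'E'
from h import *
board();o=robot.get_obs();print(o['force'],o['moment'],o['position'])
plan(o['position'],Rdown(y))
E
```

```text
board in box frame: end y 0.0751 x 1/50/99 [-0.0142 -0.0062  0.0042] top z 0.1147 yaw -2.55 roll -0.64
left wall: y [0.06   0.0746] x min 0.0035 z 0.1144
[-7.18836095  0.73123714  3.92681357] [-0.02123856  1.05507806  0.02756097] [0.583091   0.24238621 0.25334446]
t 13.37 pos [0.5831 0.2424 0.2533] F [-7.19  0.73  3.93] gap 0.0144
shift [0. 0. 0.] mm [0. 0. 0.] turn [ 0.001 -0.005 -0.008] deg [ 0.03 -0.21 -0.38]
```

In contact at 7 N, but the moment lever (0.146 m) says the load sits near the top, so the tool has pitched back slightly. I'll tip the bottom forward a touch, which adds the remaining push.

Call:
{"api": "carry_out", "payload": {"moves": [-1,0,0,0,0,-0.003,0,-1,0,0,0,0,-0.006,0,-1,0,0,0,0,-0.009,0,-1,0,0,0,0,-0.009,0]}}

```text
clock: 13.7
position: [0.5824, 0.2425, 0.2533]
eef_rot: [0.707, 0.026, 0.706, -0.021]
force: [-10.1, 0.9, 6.2]
finger_gap: 0.0145
```

```bash
python3 - <<'E'
from h import *
o=robot.get_obs();print(o['force'],o['moment'],o['moment'][1]/-o['force'][0])
plan(o['position'],Rdown(y))
im,d,p,o=snap('wrist'); T=cam2world(p,o); P=cloud(d,p,T); hsv=cv2.cvtColor(im,cv2.COLOR_BGR2HSV)
np.savez('w6.npz',im=im,P=P)
bb=np.stack([P[...,0]*c+P[...,1]*s-.573,-P[...,0]*s+P[...,1]*c-.2834,P[...,2]],-1)
m=(bb[...,2]>.108)&(bb[...,2]<.122)
for a in np.arange(-.05,.06,.02):
    k=m&(abs(bb[...,1]-a)<.005)&(bb[...,0]>-.03)&(bb[...,0]<.03); print(round(a,3),k.sum(),np.percentile(bb[k][:,0],[1,99]).round(4),np.median(bb[k][:,2]).round(4))
cv2.imwrite('pics/w6.png',im)
E
```

```text
[-10.05689071   0.88748008   6.17649671] [0.10055999 1.59672524 0.07947155] 0.15876927447591646
t 13.7 pos [0.5824 0.2425 0.2533] F [-10.06   0.89   6.18] gap 0.0145
shift [0. 0. 0.] mm [0. 0. 0.] turn [ 0.     0.001 -0.008] deg [ 0.02  0.06 -0.37]Traceback (most recent call last):
  File "<stdin>", line 9, in <module>
    return _quantile_unchecked(
        a, q, axis, out, overwrite_input, method, keepdims, weights)
    return _ureduce(a,
                    func=_quantile_ureduce_func,
    ...<5 lines>...
                    overwrite_input=overwrite_input,
                    method=method)
    r = func(a, **kwargs)
    result = _quantile(arr,
                       quantiles=q,
    ...<2 lines>...
                       out=out,
                       weights=wgt)
    slices_having_nans = np.isnan(arr[-1, ...])
                                  ~~~^^^^^^^^^
IndexError: index -1 is out of bounds for axis 0 with size 0
```

Call:
{"api": "carry_out", "payload": {"moves": [-1,-0.001,0,-0.001,0,-0.003,0,-1,-0.002,0,-0.002,0,-0.006,0,-1,-0.002,0,-0.002,0,-0.006,0,-1,-0.002,0,-0.002,0,-0.006,0]}}

```text
clock: 14.08
position: [0.5818, 0.2425, 0.2533]
eef_rot: [0.708, 0.026, 0.705, -0.021]
force: [-8.4, 1.5, 3.7]
finger_gap: 0.0141
```

```bash
python3 - <<'E'
from h import *
o=robot.get_obs();print(o['force'],o['moment'],o['moment'][1]/-o['force'][0])
plan(o['position'],Rdown(y))
im,d,p,o=snap('wrist'); T=cam2world(p,o); P=cloud(d,p,T)
cv2.imwrite('pics/w6.png',im)
bb=np.stack([P[...,0]*c+P[...,1]*s-.573,-P[...,0]*s+P[...,1]*c-.2834,P[...,2]],-1)
m=(bb[...,2]>.108)&(bb[...,2]<.122)&(abs(bb[...,0])<.03)
for a in np.arange(-.03,.06,.015):
    k=m&(abs(bb[...,1]-a)<.004)
    if k.sum()>20: print(round(a,3),k.sum(),np.percentile(bb[k][:,0],[1,99]).round(4),np.median(bb[k][:,2]).round(4))
k=m&(bb[...,0]<-.003)&(bb[...,1]>.05); print('end y',np.percentile(bb[k][:,1],99.5))
E
```

```text
[-8.3759143   1.4624156   3.74244207] [0.25337629 1.82835493 0.07845859] 0.2182872062470297
t 14.08 pos [0.5818 0.2425 0.2533] F [-8.38  1.46  3.74] gap 0.0141
shift [0. 0. 0.] mm [0. 0. 0.] turn [ 0.     0.006 -0.008] deg [ 0.02  0.28 -0.36]
-0.03 344 [-0.0143  0.0005] 0.1145
-0.015 407 [-0.0153  0.0015] 0.1146
0.0 564 [-0.0157  0.0018] 0.1148
0.015 494 [-0.0141  0.0006] 0.1146
0.03 552 [-0.0142  0.0004] 0.1147
0.045 646 [-0.0143  0.0005] 0.1148
end y 0.0751100461626252
```

View pics/w6.png

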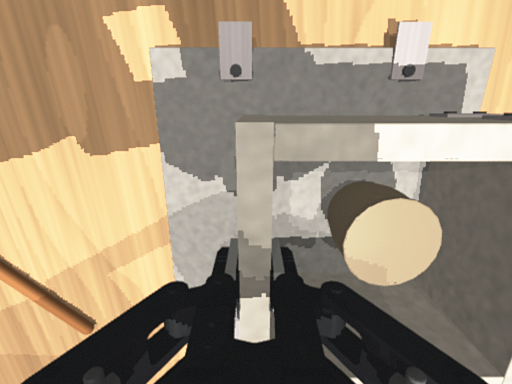

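The board sits flush: end at (255,122), in line with the wall's outer face. Yaw is zero within noise, and the end y of 0.0751 compares with 0.0746 for the wall. The pressure centre has passed from high to slightly low, so I'll go partway back and bring the push to 10 N.

Call:
{"api": "carry_out", "payload": {"moves": [-1,0,0,0.001,0,0.001,0,-1,0,0,0.003,0,0.002,0,-1,0,0,0.003,0,0.002,0,-1,0,0,0.003,0,0.002,0,-1,0,0,0.003,0,0.002,0]}}

```text
clock: 14.55
position: [0.5822, 0.2425, 0.2533]
eef_rot: [0.708, 0.026, 0.706, -0.021]
force: [-10.4, 2.1, 4.5]
finger_gap: 0.0147
```

```bash
python3 - <<'E'
from h import *
for i in range(4):
    o=robot.get_obs();print(o['clock'],o['force'].round(2),o['moment'].round(2),(o['moment'][1]/-o['force'][0]).round(3)); robot.snapshot('wrist')
E
```

```text
14.55 [-10.44   2.12   4.5 ] [0.19 1.83 0.15] 0.175
14.6 [-10.1    2.42   5.06] [0.16 1.87 0.05] 0.185
14.65 [-10.58   2.12   3.4 ] [0.23 1.77 0.07] 0.167
14.7 [-10.1    1.96   3.96] [0.22 1.8  0.07] 0.178
```

Steady at about 10.3 N along the push, centred on the board height. Holding.

Call:
{"api": "carry_out", "payload": {"moves": [-1,0,0,0,0,0,0,-1,0,0,0,0,0,0,-1,0,0,0,0,0,0,-1,0,0,0,0,0,0,-1,0,0,0,0,0,0,-1,0,0,0,0,0,0,-1,0,0,0,0,0,0,-1,0,0,0,0,0,0,-1,0,0,0,0,0,0,-1,0,0,0,0,0,0]}}

```text
clock: 15.58
position: [0.5822, 0.2425, 0.2533]
eef_rot: [0.708, 0.026, 0.706, -0.021]
force: [-10.4, 2.2, 3.8]
finger_gap: 0.0142
```

Call:
{"api": "carry_out", "payload": {"moves": [-1,0,0,0,0,0,0,-1,0,0,0,0,0,0,-1,0,0,0,0,0,0,-1,0,0,0,0,0,0,-1,0,0,0,0,0,0,-1,0,0,0,0,0,0,-1,0,0,0,0,0,0,-1,0,0,0,0,0,0,-1,0,0,0,0,0,0,-1,0,0,0,0,0,0]}}

```text
clock: 16.42
position: [0.5822, 0.2425, 0.2533]
eef_rot: [0.708, 0.026, 0.706, -0.021]
force: [-10.7, 1.7, 4.0]
finger_gap: 0.0144
```

Call:
{"api": "carry_out", "payload": {"moves": [-1,0,0,0,0,0,0,-1,0,0,0,0,0,0,-1,0,0,0,0,0,0,-1,0,0,0,0,0,0,-1,0,0,0,0,0,0,-1,0,0,0,0,0,0,-1,0,0,0,0,0,0,-1,0,0,0,0,0,0,-1,0,0,0,0,0,0,-1,0,0,0,0,0,0]}}

```text
clock: 17.25
position: [0.5822, 0.2425, 0.2533]
eef_rot: [0.708, 0.026, 0.706, -0.021]
force: [-10.2, 2.0, 4.1]
finger_gap: 0.0144
```

```bash
python3 - <<'E'
from h import *
F=[]
for i in range(4): F.append(robot.get_obs()['force']); im,d,p,o=snap('wrist')
F=np.array(F); print(F.round(2), 'push',(-F[:,:2]@[c,s]).round(2))
T=cam2world(p,o); P=cloud(d,p,T)
bb=np.stack([P[...,0]*c+P[...,1]*s-.573,-P[...,0]*s+P[...,1]*c-.2834,P[...,2]],-1)
m=(bb[...,2]>.108)&(bb[...,2]<.122)&(abs(bb[...,0])<.03)
for a in (-.03,.03,.045):
    k=m&(abs(bb[...,1]-a)<.004); print(a,np.percentile(bb[k][:,0],[1,99]).round(4),np.median(bb[k][:,2]).round(4))
k=m&(bb[...,0]<-.003)&(bb[...,1]>.05); print('end y',np.percentile(bb[k][:,1],99.5))
E
```

```text
[[-10.18   1.96   4.06]
 [ -9.62   1.08   5.1 ]
 [-10.17   1.73   3.48]
 [ -9.98   3.16   3.63]] push [10.28  9.67 10.26 10.17]
-0.03 [-0.0143  0.0005] 0.1145
0.03 [-0.0141  0.0004] 0.1147
0.045 [-0.0142  0.0005] 0.1147
end y 0.07511560941580567
```

```bash
python3 -c "
from station import robot
print(robot.finish_job())"
```

```text
the job is handed in; nothing more can be done
None
```

The wide white board is standing across the front of the mould box, and the arm is still gripping it and pressing with about 10 N. I gripped it between the holes, raised it 12.5 mm and drew it off the prongs. I then lowered it onto the casting board in front of the opening and slid it in slowly. The job is handed in at about 17.5 s of the 70 s allowed.

**Last checks before handing in:**
- **Push:** it stayed between 9.7 and 10.7 N for about 3 s.
- **Fit:** the board is flush with the wall ends and parallel to them within 0.2 mm where the camera could see it. Its top is level and 100 mm above the casting board.
- **Centring:** the board's left (+y) end is about 0.5 mm outside the wall face. The right (-y) end was hidden by the gripper and not checked.

**Disagreements and leftovers:**
- An automatic roll estimate showed -0.6° because gripper pixels got into it. Direct height readings along the board showed it level.
- The load first sat near the top edge, so I corrected the tool pitch by a few tenths of a degree until the push acted near mid-height.
- A side force of about 2 N and a downward force of about 4 N remain.
- I did not take a final picture of the rest of the scene, but no forces suggested contact with anything else.

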